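# Put the cleaning supplies back in their matching drip trays

## Task

Put each of the four cleaning supplies on the bench upright into the mint drip tray shaped for its foot, so that it sits flat on the tray's floor inside the rim: the spray bottle in the large round tray, the small steel tin in the small round one, the square canister in the square one and the scrubbing brush, bristles down, in the oblong one. Do not tip any of them over, and leave the rubber door wedge and the tape roll where they lie. Let go of everything at the end.

Things in the scene. Friction and masses are not known exactly. Their poses are not given: they have to be found in the camera images.
- spray_bottle: Empty trigger spray bottle, upright, 164 mm tall, 90 g: white round body 60 mm across up to 95 mm, tapering to a neck (31 mm collar at 118-132 mm) under a grey box-shaped head at 132-164 mm, 26 mm wide (y), 70 mm long (x -43 to +27); nozzle to -x up to x = -53, trigger hangs at x about -33 down to 98 mm. Pinch the head across y. Origin: centre of the underside, z up.
- tin: Small plain steel round tin standing upright, 40 mm in diameter, 55 mm tall, about 140 g. Origin at the centre of the underside, z up.
- canister: White square plastic canister standing upright, body 52 x 52 mm (x, y) and 80 mm tall, with a black round screw cap 34 mm in diameter (38 mm at its foot) on top, up to 94 mm; about 200 g. Origin at the centre of the underside, z up.
- brush: Scrubbing brush lying bristles down: wooden block 110 mm long (x), 42 mm wide (y), from 30 to 56 mm high, above rigid black bristles 102 x 36 mm in plan, 30 mm high; about 130 g. Origin at the centre of the underside (bristle tips), z up.
- tray_large_round: Mint plastic drip tray, fixed to the bench, an open recess with a 4 mm thick floor and a rim 4 mm thick whose top is 14 mm above the bench. Round recess 78 mm in diameter, 86 mm outside. Origin at its centre on the bench, z up. The spray bottle's place.
- tray_small_round: Mint plastic drip tray, fixed to the bench, an open recess with a 4 mm thick floor and a rim 4 mm thick whose top is 14 mm above the bench. Round recess 56 mm in diameter, 64 mm outside. Origin at its centre on the bench, z up. The tin's place.
- tray_square: Mint plastic drip tray, fixed to the bench, an open recess with a 4 mm thick floor and a rim 4 mm thick whose top is 14 mm above the bench. Square recess 72 x 72 mm, 80 x 80 mm outside, sides along its x and y. Origin at its centre on the bench, z up. The canister's place.
- tray_oblong: Mint plastic drip tray, fixed to the bench, an open recess with a 4 mm thick floor and a rim 4 mm thick whose top is 14 mm above the bench. Rectangular recess 126 mm long (x) by 58 mm wide (y), 134 x 66 mm outside. Origin at its centre on the bench, z up. The brush's place, either way round.
- door_wedge: Bystander, to be left alone: loose black rubber door wedge lying flat, 100 mm long (x), 36 mm wide (y), rising in steps from 8 mm at -x to 26 mm at +x. Origin at the centre of the underside.
- tape_roll: Bystander, to be left alone: loose grey tape roll lying flat, a ring 88 mm outside, 72 mm inside, 25 mm high. Origin at the centre of the underside.
There are look-alikes about, which are no part of the job. There is more than one size of the tin; the job needs the smallest.

How it is judged:
At the end, for the whole second after the job is handed in: Each supply stands upright (within 0.1 rad) in its own tray, its centre within 15 mm of the tray's and its underside on the tray's floor (1 to 8 mm above the bench), all released and at rest; the wedge and the tape roll are within 30 mm of where they were (horizontal distance between spray_bottle and tray_large_round below 0.015 m and z of spray_bottle in the frame of tray_large_round between 0.001 and 0.008 m and angle between each of spray_bottle, tin, canister, brush's own z axis and vertical below 0.1 rad and linear speed of each of spray_bottle, tin, canister, brush below 0.02 m/s and angular speed of each of spray_bottle, tin, canister, brush below 0.2 rad/s and horizontal distance between tin and tray_small_round below 0.015 m and z of tin in the frame of tray_small_round between 0.001 and 0.008 m and horizontal distance between canister and tray_square below 0.015 m and z of canister in the frame of tray_square between 0.001 and 0.008 m and horizontal distance between brush and tray_oblong below 0.015 m and z of brush in the frame of tray_oblong between 0.001 and 0.008 m and distance of each of door_wedge, tape_roll from where it was at the start of the episode below 0.03 m); the robot touches nothing.
It fails at once if a supply is tipped over (more than 0.9 rad) (angle between any of spray_bottle, tin, canister, brush's own z axis and vertical above 0.9 rad).
It fails at once if the door wedge or the tape roll is moved more than 30 mm (distance of any of door_wedge, tape_roll from where it was at the start of the episode above 0.03 m).
It also fails if it takes over 131 s, if anything falls off the work surface, if the arm or the gripper's body presses on something with over 40 N, if the wrist force passes 120 N, or if a joint passes its speed limit or range.

## Robot

A 6-joint arm with a two-finger parallel gripper is mounted at the origin on the work surface. World frame = base frame: x ahead of the robot, y to its left, z up, the work surface at z = 0. Lengths are in m, angles in rad, forces in N, time in s.
With the tool pointing down it reaches from about 0.275 to 1 m from the base axis. Payload 8.4 kg.
Tool frame: the origin (TCP) lies on the centre line of the jaws, within the pads' length; the fingertips stand 17 mm ahead of it and the grasp point (between the pads) lies 2 mm behind it (bot.tcp_to_tips is the y of the fingertips in the tool frame, in m); y points along the fingers, z is the direction in which the jaws open and shut, and the axes are right-handed (so a half turn about y gives the same grasp; the last joint's range is limited). The gripper opens to 85 mm and grips with 20 to 120 N. Pads are 22 mm wide; open, the fingers measure 114 mm over their backs; the gripper's body (76 mm by 85 mm) begins 54 mm behind the grasp point. The pads swing forward as they close: fully open they stand 13 mm farther back than shut.
Start: joints at [-1.305, 0.353, 1.633, -0, 1.155, -0.002], TCP at [0.165, -0.603, 0.248] pointing down, gripper open.
Joint ranges: [-2.63, 2.63], [-0.92, 2.1], [0.06, 2.66], [-1.3, 4.44], [0, 2.69], [-3.02, 3.02]. Speed limits (rad/s): [2.22, 2.22, 2.79, 3.14, 3.14, 3.14].

## Interface

Orientations are given as a unit quaternion [x, y, z, w].
In Python, from workcell import bot, hand, kinematics, get_obs, vision, hand_in gives the robot as it stands. The module is installed in compiled form; this text tells all that it offers. Calls block until the motion is done:
- bot.reach(position, orientation): joint-space move of the TCP to a pose.
- bot.servo_line(position, ori=None, velocity=0.15): straight line of the TCP; ori=None keeps the orientation; velocity is the mean speed in m/s.
- bot.goto_joints(angles): joint-space move.
- hand.move_gripper(opening, strength=None): finger opening in m; strength is the grip in N (None keeps the last); returns when the fingers have stopped.
- bot.dwell(seconds).
- kinematics.solve_ik(position, orientation): joint angles nearest the present ones, or None.
- get_obs(): the state.
- vision.read_camera(name): name is "scene" or "side" or "wrist"; returns a dict with "frame" (480x640x3 uint8, red, green, blue), "intrinsics" (3x3 intrinsics, pixels), "view" (4x4, takes a point from world to camera coordinates). Camera axes: x right, y down, z forward; pixel columns grow to the right and rows downward; lengths in m; the calibration is good to about 2 mm. A picture is of the moment at which its call begins. There is no depth.
A pose or a line that the arm cannot do raises bot.IKError and nothing moves.
- hand_in(): hands the job in, once; it reports no verdict.
The state is a dict: "time_s": time; "joint_pos": joint angles; "joint_vel": joint speeds; "joint_efforts": joint torques, N m; "position": TCP position; "orientation": TCP orientation; "wrist_force": force on the tool from outside, world axes, zero at the start; "ft_torque": the same for the moment, N m; "gripper_width": finger opening in m.
Only numpy, scipy, OpenCV 4.12 (cv2) and the standard library are available. Lean on these libraries where they do the work, as an engineer would, in place of code of your own. Each camera call takes 0.05 s, during which the arm holds its last target.

## Working session

There is one attempt and no reset: what is moved stays moved. The work goes in short steps, each a Python script; the robot and the scene stay as the last script left them, time stands still between calls to the robot, and variables do not carry over. Pictures are saved under pics/ and viewed, and the job is handed in when it is done.

```bash
mkdir -p pics
cat > h.py <<'E'
import numpy as np, cv2
from workcell import bot, hand, kinematics, get_obs, vision, hand_in
def snap(n,f):
    c=vision.read_camera(n); cv2.imwrite('pics/'+f,c['frame'][:,:,::-1]); return c
def ray(c,u,v,z):
    K=np.array(c['intrinsics']);T=np.array(c['view']);R=T[:3,:3];t=T[:3,3]
    o=-R.T@t; d=R.T@np.linalg.inv(K)@np.array([u,v,1.]); s=(z-o[2])/d[2]; return o+s*d
def proj(c,p):
    K=np.array(c['intrinsics']);T=np.array(c['view']);q=K@(T[:3,:3]@np.array(p)+T[:3,3]);return q[:2]/q[2]
E
python3 - <<'E'
from h import *
import pickle
d={}
for n in ['scene','side','wrist']:
    d[n]=snap(n,n+'0.png')
    T=np.array(d[n]['view']);print(n,-T[:3,:3].T@T[:3,3],T[2,:3])
pickle.dump(d,open('d0.pkl','wb'))
o=get_obs();print(o['time_s'],o['orientation'],o['gripper_width'],bot.tcp_to_tips)
E
```

```text
scene [0.99418149 0.62139827 1.00674119] [-0.37604778 -0.48926004 -0.78690068]
side [-0.08140964  0.9879473   0.79295032] [ 0.4454987  -0.71191028 -0.54287628]
wrist [ 0.24411679 -0.58203134  0.3726588 ] [-0.31005022 -0.08484579 -0.94692664]
0.15 [-0.09442604  0.70114756 -0.70040935  0.09435341] 0.0853285731285953 0.017
```

View pics/scene0.png

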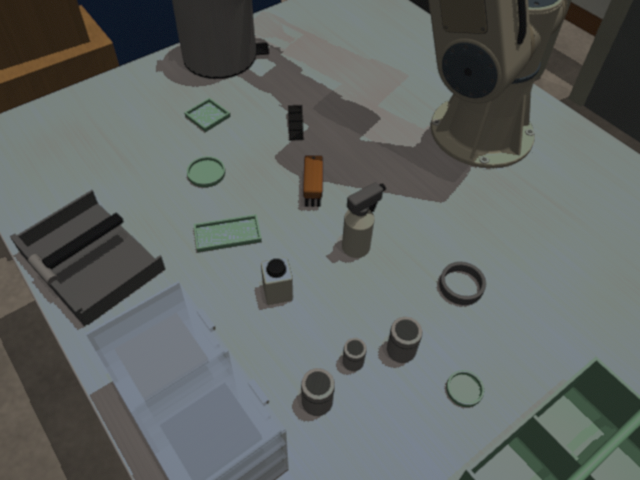

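View pics/side0.png

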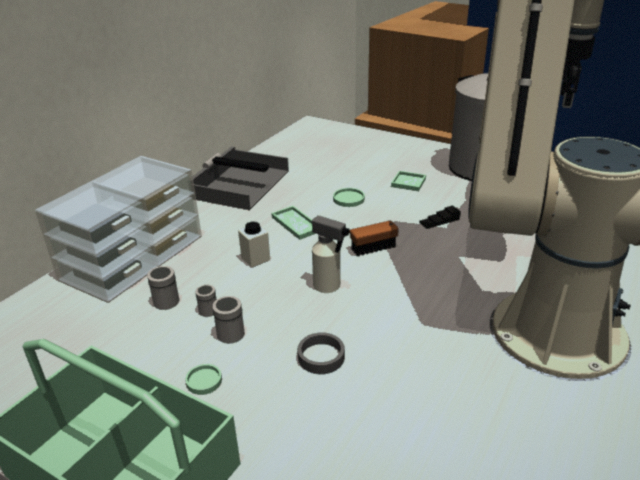

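View pics/wrist0.png

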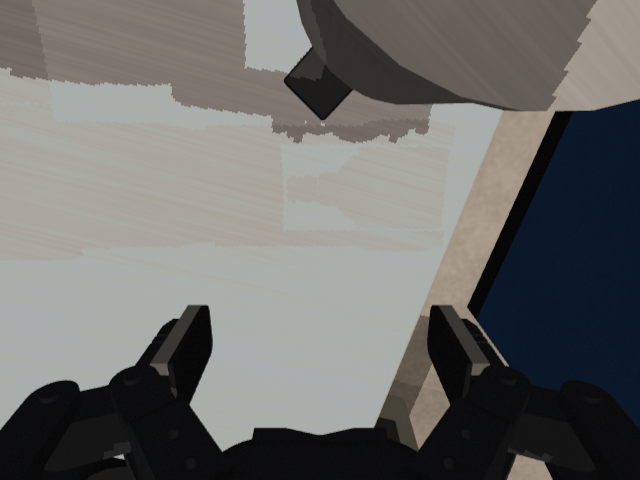

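In the scene view, the candidate tins are at (354,352), (405,338) and (318,390); the smallest is (354,352). The round trays are at (206,172) and (464,389), and the green caddy at lower right is not a tray. There is one each of: bottle (358,230), canister (277,280), brush (313,178), square tray (207,115) and oblong tray (227,233). Next I'll measure these and check the choices in a crop.

Run:
```python
from h import *
import pickle
d=pickle.load(open('d0.pkl','rb'))
s=d['scene']['frame'][:,:,::-1]; a=cv2.resize(s[100:420,180:500],(800,800),interpolation=cv2.INTER_CUBIC)
cv2.imwrite('pics/cropA.png',cv2.resize(s[140:320,240:480],(800,600),interpolation=cv2.INTER_CUBIC))
cv2.imwrite('pics/cropB.png',cv2.resize(s[300:420,290:500][:, :160],(800,600),interpolation=cv2.INTER_CUBIC))
for n in ['scene','side']:
    c=d[n];f=c['frame'];h=cv2.cvtColor(f,cv2.COLOR_RGB2HSV)
    m=cv2.inRange(h,(40,35,60),(85,255,255)); 
    cs,_=cv2.findContours(m,cv2.RETR_EXTERNAL,cv2.CHAIN_APPROX_NONE)
    for k in cs:
        if 250<cv2.contourArea(k)<4000:
            # undistorted onto plane z=.014 ; silhouette
            P=np.array([ray(c,u,v,.012)[:2] for u,v in k[:,0,:]],np.float32)*1000
            r=cv2.minAreaRect(P); print(n,k[:,0].mean(0).round(),cv2.contourArea(k),'rect',np.round(r[0],1),np.round(r[1],1),round(r[2],1))
```

```text
scene [532. 461.] 627.5 rect [518.4 597. ] [85.7 24.3] 89.5
scene [464. 387.] 891.5 rect [516.  444.6] [60.8 61.8] 20.0
scene [582. 419.] 3144.5 rect [402.  626.4] [243.6 161.8] 1.7
scene [227. 232.] 1612.0 rect [666.5 -92.7] [ 73.7 134.1] 64.3
scene [206. 171.] 831.5 rect [ 612.1 -272.2] [88.2 83.6] 58.3
scene [207. 113.] 722.0 rect [ 511.2 -434.2] [85.  88.9] 8.2
side [203. 379.] 835.5 rect [511.3 445.5] [64.6 72.8] 29.6
side [577. 364.] 350.0 rect [-50.4  84.4] [112.6  35.2] 29.6
side [295. 222.] 773.5 rect [662.8 -91.8] [ 75.5 151.6] 65.0
side [348. 197.] 454.0 rect [ 608.1 -267.7] [ 84.  100.8] 28.3
side [408. 180.] 454.0 rect [ 507.9 -433.3] [ 83.7 103.1] 9.1
```

View pics/cropA.png

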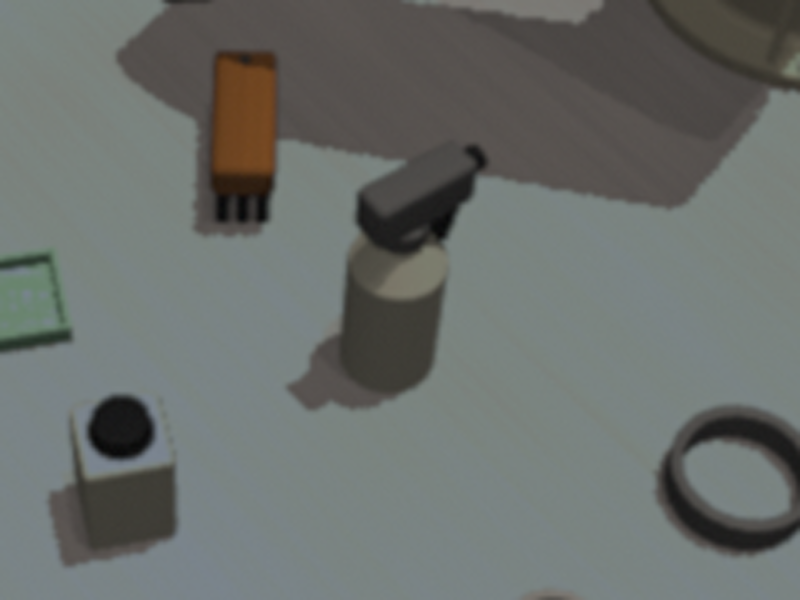

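View pics/cropB.png

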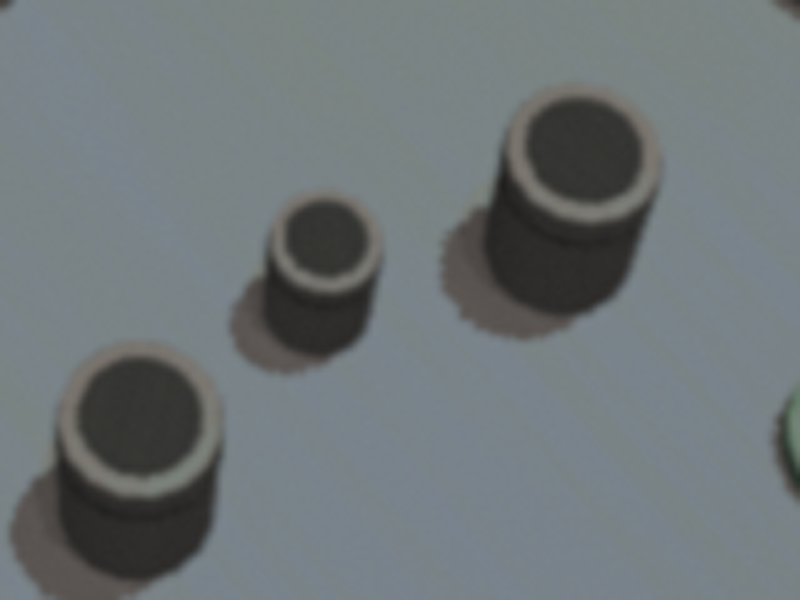

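Run:
```python
from h import *
import pickle
d=pickle.load(open('d0.pkl','rb'))
for n in ['scene','side']:
    c=d[n];f=c['frame'];h=cv2.cvtColor(f,cv2.COLOR_RGB2HSV)
    m=cv2.inRange(h,(40,35,60),(85,255,255)); 
    cs,_=cv2.findContours(m,cv2.RETR_EXTERNAL,cv2.CHAIN_APPROX_NONE)
    for k in cs:
        if 400<cv2.contourArea(k)<2000:
            P=np.array([ray(c,u,v,.007)[:2] for u,v in k[:,0,:]],np.float32)*1000
            r=cv2.minAreaRect(P); print(n,k[:,0].mean(0).round(),'rect',np.round(r[0],1),np.round(r[1],1),round(r[2],1))
    m=cv2.inRange(h,(5,140,50),(18,255,255))
    cs,_=cv2.findContours(m,cv2.RETR_EXTERNAL,cv2.CHAIN_APPROX_NONE)
    for k in cs:
        if 300<cv2.contourArea(k)<1500:
            P=np.array([ray(c,u,v,.043)[:2] for u,v in k[:,0,:]],np.float32)*1000
            r=cv2.minAreaRect(P); print('brush',n,k[:,0].mean(0).round(),np.round(r[0],1),np.round(r[1],1),round(r[2],1))
c=d['scene'];A=lambda u,v:(240+u*.3,140+v*.3); B=lambda u,v:(290+u*.2,300+v*.2)
f=lambda p,z:(ray(c,*p,z)[:2]*1000).round(1)
print('cap',f(A(120,420),.094)); print('can top',[f(A(*q),.08) for q in [(70,405),(155,395),(172,465),(85,475)]])
print('head',[f(A(*q),.164) for q in [(358,190),(455,142),(478,167),(368,216)]])
print('noz',f(A(478,155),.15)); print('tin',f(B(326,242),.055))
print('wedge',[f(q,.013) for q in [(295,106),(296,140)]],'tape',f((463,281),.02))
print('bigtins',f(B(582,155),.08),f(B(140,420),.08))
```

```text
scene [532. 461.] rect [516.  596.9] [86.1 24.5] 89.5
scene [464. 387.] rect [513.6 443.7] [61.1 62.1] 20.0
scene [227. 232.] rect [664.8 -96.3] [ 74.  134.8] 64.3
scene [206. 171.] rect [ 610.2 -276.7] [88.6 84. ] 58.3
scene [207. 113.] rect [ 508.8 -439.6] [85.4 89.4] 8.2
brush scene [313. 174.] [442.1 -95.7] [110.9  37.3] 52.7
side [203. 379.] rect [515.1 442. ] [65.  73.2] 29.6
side [295. 222.] rect [667.6 -98.8] [ 75.9 152.5] 65.0
side [348. 197.] rect [ 612.6 -275.8] [ 84.5 101.5] 28.3
side [408. 180.] rect [ 511.7 -442.4] [ 84.2 103.7] 9.1
brush side [374. 232.] [444.4 -94.9] [114.6  65.2] 52.1
brush side [439.  18.] [ 1106.2 -2182.1] [259.6 661.3] 18.8
cap [663.4  87.1]
can top [array([675.1,  53.9]), array([632.7,  76.6]), array([652.3, 120.4]), array([694.4,  97.5])]
head [array([494.1,  79.1]), array([427. ,  83.6]), array([429. , 105.7]), array([501.6,  97.2])]
noz [413.5  90.2]
tin [637.2 288.1]
wedge [array([ 321.4, -328.8]), array([ 390.5, -229. ])] tape [362.9 289.2]
bigtins [554.4 323.9] [735.5 310.1]
```

Crop B confirms that the middle tin, scene (355,348), is clearly the smallest of the three. The two fixed cameras agree to about 4 mm. I'll start with the brush, hovering for a wrist picture first.

```bash
cat >> h.py <<'E'
from scipy.spatial.transform import Rotation as Ro
def quat(deg):
    a=np.radians(deg); y=np.array([0,0,-1.]); z=np.array([np.cos(a),np.sin(a),0]); return Ro.from_matrix(np.c_[np.cross(y,z),y,z]).as_quat()
def best(x,y,z,deg):
    q0=np.array(get_obs()['joint_pos']);r=[]
    for k in (0,180):
        q=kinematics.solve_ik([x,y,z],quat(deg+k))
        if q is not None: r.append((abs(np.array(q)-q0).max()+.3*max(0,abs(q[5])-2.5)*10,deg+k))
    r.sort(); return r[0][1]
def over(x,y,z,deg,flip=True):
    if flip: deg=best(x,y,z,deg)
    bot.reach([x,y,z],quat(deg)); return deg
def st(t=''):
    o=get_obs();print(t,round(o['time_s'],2),np.round(o['position'],4),'w',round(o['gripper_width'],4),'F',np.round(o['wrist_force'],1),'q',np.round(o['joint_pos'],2))
E
python3 - <<'E'
from h import *
import pickle
c=pickle.load(open('d0.pkl','rb'))['scene']; print('bucket base',ray(c,217,73,0),ray(c,180,60,0),ray(c,255,60,0))
d=over(.443,-.095,.26,142.5); print(d); st()
w=snap('wrist','w_brush.png'); pickle.dump(w,open('w.pkl','wb'))
E
```

```text
bucket base [ 0.4024621 -0.5699904  0.       ] [ 0.45414758 -0.6766338   0.        ] [ 0.29007698 -0.55772542  0.        ]
322.5
 2.23 [ 0.4431 -0.0956  0.26  ] w 0.0856 F [ 0.   0.4 -0.4] q [-0.22  0.07  1.97 -0.    1.1   0.44]
```

View pics/w_brush.png

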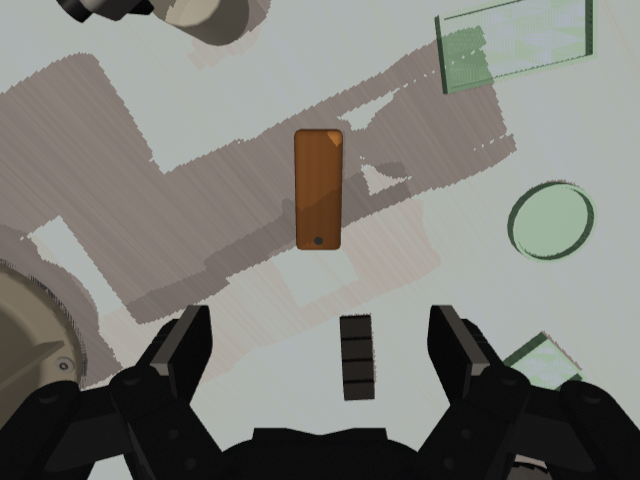

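The wrist view shows the brush at (318,189), lined up between the jaws, with the wedge at (357,357) and the large round tray at (551,221).

```bash
cat >> h.py <<'E'
def rects(c,lo,hi,z,amin,amax,tag=''):
    h=cv2.cvtColor(c['frame'],cv2.COLOR_RGB2HSV); m=cv2.inRange(h,lo,hi)
    cs,_=cv2.findContours(m,cv2.RETR_EXTERNAL,cv2.CHAIN_APPROX_NONE)
    for k in cs:
        if amin<cv2.contourArea(k)<amax:
            P=np.array([ray(c,u,v,z)[:2] for u,v in k[:,0,:]],np.float32)*1000
            r=cv2.minAreaRect(P); print(tag,k[:,0].mean(0).round(),np.round(r[0],1),np.round(r[1],1),round(r[2],1))
MINT=((40,35,60),(85,255,255));OR=((5,140,50),(18,255,255))
E
python3 - <<'E'
from h import *
import pickle
w=pickle.load(open('w.pkl','rb'))
rects(w,*OR,.056,2000,20000,'brush'); rects(w,*MINT,.007,1500,20000,'mint')
E
```

```text
brush [318. 189.] [445.7 -90.7] [106.3  40.4] 52.4
mint [459.  55.] [623.5 -76.6] [66.  46.7] 65.5
```

Run:
```python
from h import *
import pickle
over(.445,-.092,.12,322.4,False)
bot.servo_line([.445,-.092,.044],velocity=.1)
hand.move_gripper(.02,40); st('grip')
bot.servo_line([.445,-.092,.2],velocity=.2); st('lift')
d=over(.666,-.0975,.2,64.5); st('at tray'); print(d)
w=snap('wrist','w_br2.png'); pickle.dump(w,open('w.pkl','wb'))
rects(w,*OR,.2+.012,2000,40000,'brush');
```

```text
grip 4.28 [ 0.4453 -0.092   0.0445] w 0.0415 F [-0.4  0.1  6.2] q [-0.21  0.41  2.14  0.    0.59  0.45]
lift 5.22 [ 0.4442 -0.0918  0.199 ] w 0.0414 F [ 0.2  0.1 -2.8] q [-0.21  0.15  2.04 -0.    0.96  0.45]
at tray 6.5 [ 0.6652 -0.0975  0.199 ] w 0.0412 F [-0.5  0.7 -0.9] q [-0.15  0.47  1.57 -0.    1.1   1.87]
244.5
brush [319. 305.] [ 675.  -104.1] [39.3 97.7] 64.6
```

View pics/w_br2.png

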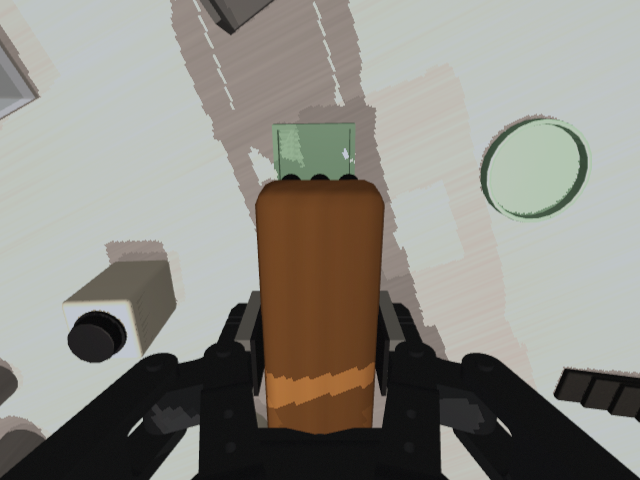

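Run:
```python
from h import *
import pickle
w=pickle.load(open('w.pkl','rb'))
u=np.array([np.cos(np.radians(154.5)),np.sin(np.radians(154.5))]);n=np.array([-u[1],u[0]]);c=np.array([.666,-.0975])
f=lambda p,z:((lambda q:(round(float(q@u)*1000,1),round(float(q@n)*1000,1)))(ray(w,*p,z)[:2]-c))
print('tray far corners (u,n)',f((273,124),.014),f((356,124),.014)); print('brush end',f((320,182),.212),'tip',f((270,182),.212),f((373,182),.212))
q=w
rects(w,*MINT,.007,1500,30000,'mint')
```

```text
tray far corners (u,n) (-65.2, -34.2) (-65.3, 31.1)
brush end (-59.2, 2.2) tip (-59.2, -12.7) (-59.2, 18.0)
mint [314. 150.] [ 705.5 -113.7] [66.9 45.7] 65.7
```

Run:
```python
from h import *
import pickle
bot.servo_line([.663,-.0955,.08],velocity=.2)
bot.servo_line([.663,-.0955,.0495],velocity=.05); st('low')
hand.move_gripper(.075); 
bot.servo_line([.663,-.0955,.2],velocity=.2); st('up')
w=snap('wrist','w_br3.png')
d=over(.6635,.087,.26,62); print(d); st()
w=snap('wrist','w_can.png'); pickle.dump(w,open('w.pkl','wb'))
```

```text
low 8.06 [ 0.6629 -0.0955  0.0491] w 0.0415 F [-1.2 -0.8 -1.3] q [-0.15  0.64  1.66 -0.    0.84  1.87]
up 9.38 [ 0.6622 -0.0954  0.1988] w 0.0748 F [-0.2  0.4 -1.1] q [-0.15  0.47  1.58  0.    1.1   1.87]
242
 10.22 [0.6632 0.0861 0.2589] w 0.0752 F [-0.4  0.1 -0.6] q [ 0.13  0.41  1.52 -0.    1.21  2.19]
```

View pics/w_br3.png

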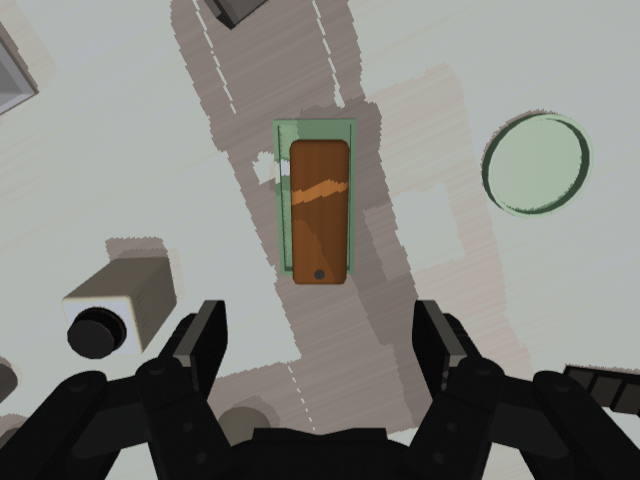

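View pics/w_can.png

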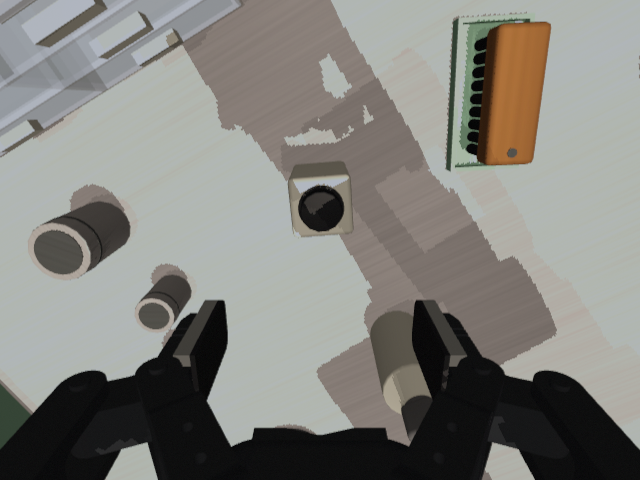

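The brush lies inside the oblong tray, long sides parallel. The canister is at (321,205), square to the jaws.

Run:
```python
from h import *
import pickle
w=pickle.load(open('w.pkl','rb'))
print(ray(w,321,208,.094)[:2],[ray(w,*p,.08)[:2].round(4) for p in [(290,179),(352,177),(353,236),(295,238)]])
```

```text
[0.6644493  0.08147232] [array([0.6942, 0.094 ]), array([0.6722, 0.049 ]), array([0.6265, 0.0707]), array([0.6481, 0.115 ])]
```

Run:
```python
from h import *
import pickle
x,y=.663,.0835
over(x,y,.14,243.5,False)
hand.move_gripper(.085)
bot.servo_line([x,y,.060],velocity=.1)
hand.move_gripper(.03,50); st('grip')
bot.servo_line([x,y,.24],velocity=.2); st('lift')
over(.510,-.441,.24,278.5,False); st('at tray')
w=snap('wrist','w_can2.png'); pickle.dump(w,open('w.pkl','wb'))
```

```text
grip 12.45 [0.6636 0.0836 0.061 ] w 0.0515 F [0.3 0.  6.5] q [ 0.12  0.63  1.66 -0.    0.86  2.16]
lift 13.5 [0.6621 0.0834 0.2384] w 0.0519 F [ 0.5  0.5 -2.2] q [0.12 0.43 1.54 0.   1.17 2.16]
at tray 15.47 [ 0.5105 -0.4403  0.2399] w 0.052 F [ 0.7 -0.3 -2.4] q [-0.71  0.44  1.53  0.    1.18  0.71]
```

View pics/w_can2.png

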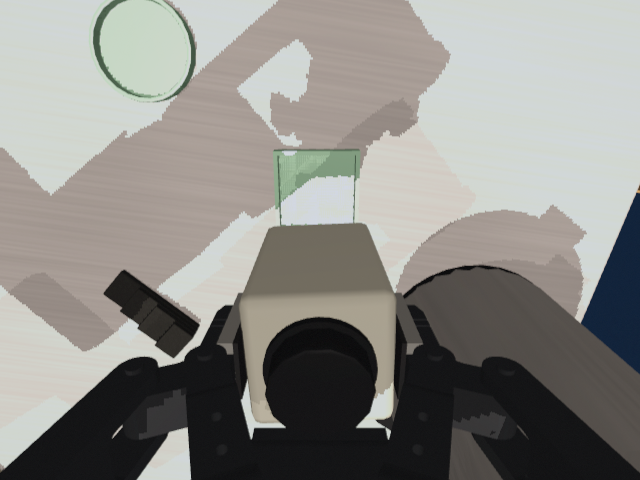

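Run:
```python
from h import *
import pickle
w=pickle.load(open('w.pkl','rb'))
a=np.radians(8.5);u=np.array([np.cos(a),np.sin(a)]);n=np.array([-u[1],u[0]]);c=np.array([.510,-.441])
f=lambda p,z:((lambda q:(round(float(q@u)*1000,1),round(float(q@n)*1000,1)))(ray(w,*p,z)[:2]-c))
print('tray far corners (u,n)',f((274,150),.014),f((360,150),.014)); zt=.24+.019
print('can top',f((244,293),zt),f((397,293),zt),'cap',f((319,395),zt+.014))
rects(w,*MINT,.007,1500,30000,'mint')
```

```text
tray far corners (u,n) (40.9, 40.4) (41.0, -37.8)
can top (25.8, 22.7) (25.8, -25.0) cap (-0.9, -0.7)
mint [312. 170.] [ 522.4 -437.1] [55.7 81.1] 9.4
```

Run:
```python
from h import *
import pickle
x,y=.511,-.4395
bot.servo_line([x,y,.10],velocity=.2)
bot.servo_line([x,y,.0655],velocity=.05); st('low')
hand.move_gripper(.085); 
bot.servo_line([x,y,.24],velocity=.2); st('up')
w=snap('wrist','w_can3.png')
d=over(.466,.090,.30,84); print(d); st()
w=snap('wrist','w_bot.png'); pickle.dump(w,open('w.pkl','wb'))
```

```text
low 17.22 [ 0.511  -0.4395  0.0652] w 0.0519 F [ 0.7 -0.9 -1.4] q [-0.71  0.63  1.64 -0.    0.87  0.71]
up 18.68 [ 0.5104 -0.439   0.2387] w 0.0851 F [-0.8  0.5  0.8] q [-0.71  0.44  1.53 -0.    1.18  0.71]
264
 20.66 [0.4664 0.0895 0.2999] w 0.0849 F [-0.1  0.3 -0.1] q [ 0.19  0.06  1.88 -0.    1.2   1.86]
```

View pics/w_can3.png

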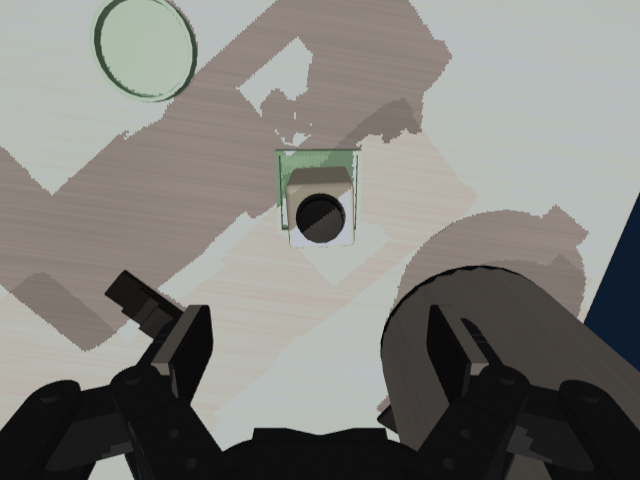

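View pics/w_bot.png

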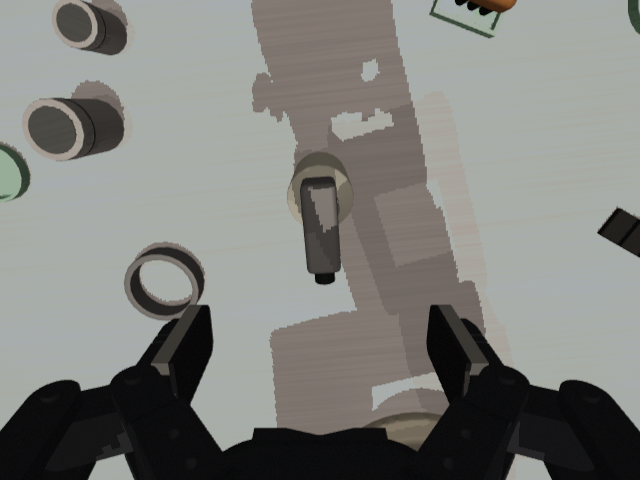

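The canister stands inside the square tray. For the bottle, the head runs from (318,178) to (322,272), and the nozzle tip is at (325,280), pointing down in the picture.

Run:
```python
from h import *
import pickle
w=pickle.load(open('w.pkl','rb'))
im=w['frame'][130:310,240:400][:,:,::-1]; cv2.imwrite('pics/cropC.png',cv2.resize(im,(533,600),interpolation=cv2.INTER_CUBIC))
for p in [(304,178),(335,178),(340,271),(308,273)]: print(ray(w,*p,.164)[:2].round(4))
print(ray(w,325,284,.15)[:2].round(4))
```

```text
[0.4993 0.095 ]
[0.497  0.0736]
[0.4264 0.0763]
[0.4273 0.1004]
[0.4097 0.0891]
```

View pics/cropC.png

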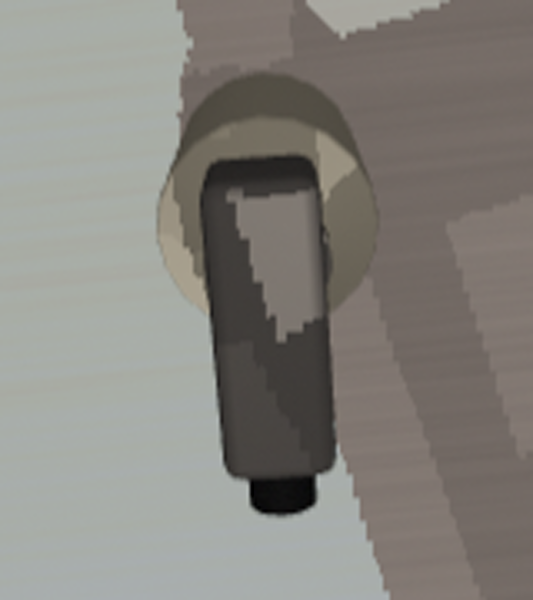

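Run:
```python
from h import *
import pickle
w=pickle.load(open('w.pkl','rb'))
F=ray(w,323.5,271,.164)[:2];B=ray(w,318.5,186,.164)[:2];d=B-F
print(F,B,np.linalg.norm(d),np.degrees(np.arctan2(d[1],d[0])),'origin',F+.043*d/np.linalg.norm(d))
```

```text
[0.42767553 0.08865207] [0.49264222 0.08556419] 0.06504003574798965 -2.721232463529892 origin [0.47062704 0.08661058]
```

Run:
```python
from h import *
import pickle
x,y=.467,.088; d=266.5
over(x,y,.22,d,False)
bot.servo_line([x,y,.148],velocity=.1)
hand.move_gripper(.01,35); st('grip')
bot.servo_line([x,y,.30],velocity=.15); st('lift')
over(.6115,-.276,.30,d,False); st('at tray')
w=snap('wrist','w_bot2.png'); pickle.dump(w,open('w.pkl','wb'))
snap('side','s_bot2.png')
```

```text
grip 22.57 [0.4677 0.0882 0.1486] w 0.0255 F [-0.3  0.2  6.1] q [0.18 0.25 2.04 0.   0.85 1.81]
lift 23.73 [0.4664 0.0879 0.299 ] w 0.0256 F [ 0.8 -0.9 -0.5] q [0.18 0.07 1.88 0.   1.2  1.81]
at tray 25.19 [ 0.6116 -0.2747  0.3001] w 0.0256 F [ 0.4 -0.  -0. ] q [-0.42  0.38  1.47  0.    1.29  1.21]
```

View pics/w_bot2.png

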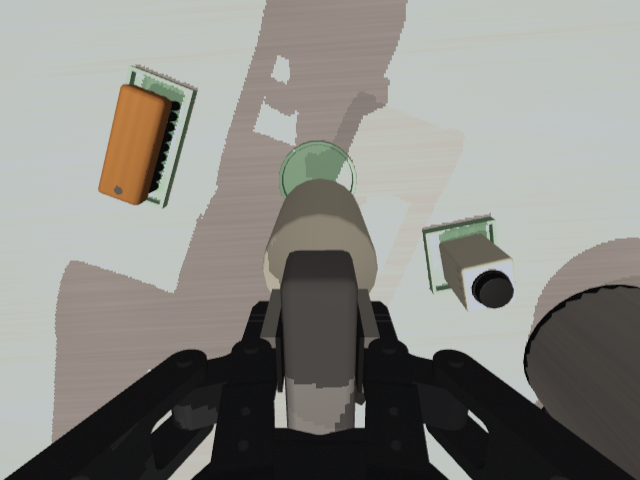

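View pics/s_bot2.png

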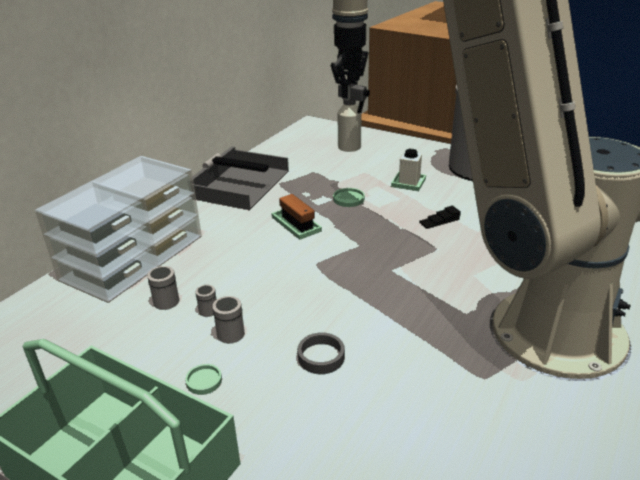

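Run:
```python
from h import *
import pickle
w=pickle.load(open('w.pkl','rb'))
P=[ray(w,*p,.014)[:2] for p in [(317,141),(280,176),(356,176)]]; print(np.round(P,4))
# circle fit through 3
A=np.array([[2*p[0],2*p[1],1] for p in P]);b=[p@p for p in P];s=np.linalg.solve(A,b);print('tray',s[:2],'r',np.sqrt(s[2]+s[:2]@s[:2]))
print('bottle base far',ray(w,320,180,.152)[:2], 'sides at .095',ray(w,264,265,.152+.095)[:2],ray(w,377,265,.152+.095)[:2])
```

```text
[[ 0.6545 -0.2765]
 [ 0.6196 -0.2339]
 [ 0.6147 -0.3166]]
tray [ 0.61284365 -0.2750205 ] r 0.04163381321452933
bottle base far [ 0.6396841  -0.27853442] sides at .095 [ 0.61622613 -0.24831998] [ 0.61278064 -0.30593221]
```

Run:
```python
from h import *
import pickle
x,y=.6135,-.2745
bot.servo_line([x,y,.19],velocity=.15)
bot.servo_line([x,y,.153],velocity=.04); st('low')
hand.move_gripper(.06); bot.dwell(.2)
bot.servo_line([x,y,.30],velocity=.15); st('up')
w=snap('wrist','w_bot3.png')
d=over(.637,.288,.22,90); print(d); st()
w=snap('wrist','w_tin.png'); pickle.dump(w,open('w.pkl','wb'))
```

```text
low 27.25 [ 0.6137 -0.2746  0.1531] w 0.0257 F [-0.1  0.2 -0.9] q [-0.42  0.52  1.6  -0.    1.02  1.21]
up 29.01 [ 0.613  -0.2742  0.2989] w 0.06 F [-0.8 -0.1  0.4] q [-0.42  0.39  1.47  0.    1.29  1.21]
270
 31.1 [0.6375 0.2869 0.2202] w 0.0601 F [-0.2 -0.5  0.1] q [ 0.42  0.49  1.49 -0.    1.16  1.99]
```

View pics/w_bot3.png

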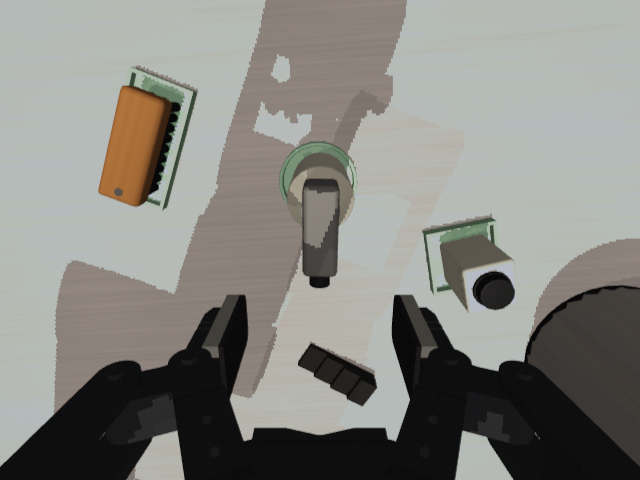

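View pics/w_tin.png

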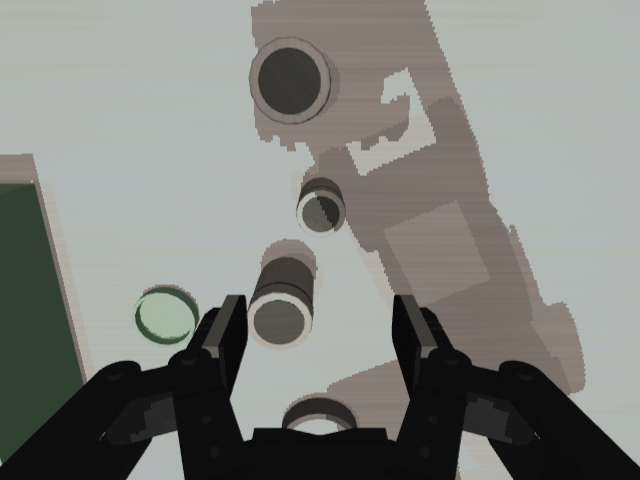

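The bottle stands upright in the large round tray. The small tin's top is at (320,214), and the small tray is at (166,316).

Run:
```python
from h import *
import pickle
w=pickle.load(open('w.pkl','rb'))
print('tin',ray(w,320,213.5,.055)[:2]); rects(w,*MINT,.007,1000,5000,'tray')
x,y=np.array([.637,.287])*.5+.5*ray(w,320,213.5,.055)[:2]; print(x,y)
over(x,y,.12,270,False)
bot.servo_line([x,y,.037],velocity=.1)
hand.move_gripper(.02,40); st('grip')
bot.servo_line([x,y,.2],velocity=.2); st('lift')
d=over(.5145,.443,.2,300,False); st('at tray')
w=snap('wrist','w_tin2.png'); pickle.dump(w,open('w.pkl','wb'))
```

```text
tin [0.63556944 0.28471259]
0.6362847219866727 0.28585629317607564
grip 32.93 [0.6369 0.2862 0.038 ] w 0.0393 F [-0.2 -0.1  6.2] q [0.42 0.69 1.59 0.   0.86 1.99]
lift 33.9 [0.6354 0.2855 0.1985] w 0.0392 F [ 0.1  0.7 -1.6] q [ 0.42  0.51  1.51 -0.    1.13  1.99]
at tray 34.72 [0.515  0.4422 0.1995] w 0.0389 F [ 0.8 -0.5 -1.9] q [ 0.71  0.48  1.55 -0.    1.11  1.76]
```

View pics/w_tin2.png

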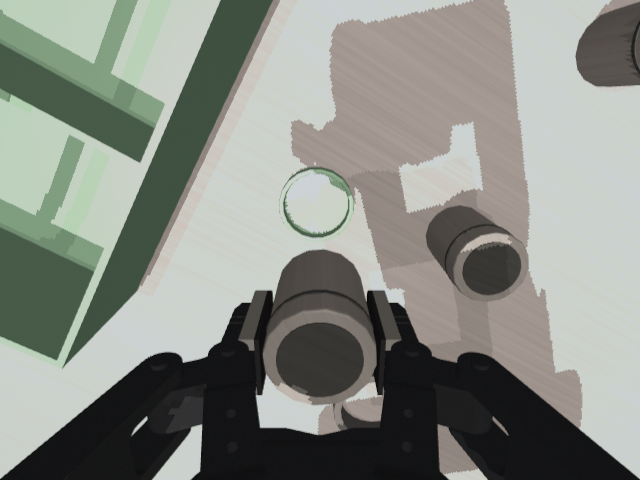

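Run:
```python
from h import *
import pickle
w=pickle.load(open('w.pkl','rb'))
P=[ray(w,*p,.014)[:2] for p in [(316,166),(279,203),(354,203),(316,239)]]; print('tray rim pts',np.round(P,4))
print('caddy base',ray(w,140,290,0)[:2],ray(w,290,5,0)[:2],'tray',ray(w,316,203,.010)[:2])
print('tin base far',ray(w,320,250,.2-.038)[:2],'tin top c',ray(w,320,358,.2+.017)[:2])
```

```text
tray rim pts [[0.5416 0.4594]
 [0.4991 0.4709]
 [0.5306 0.4162]
 [0.4866 0.4279]]
caddy base [0.35369864 0.54499211] [0.63454391 0.53515703] tray [0.51368958 0.44341027]
tin base far [0.5301271  0.44948109] tin top c [0.51506203 0.44097965]
```

Run:
```python
from h import *
import pickle
x,y=.5153,.4443
bot.servo_line([x,y,.08],velocity=.2)
bot.servo_line([x,y,.0425],velocity=.04); st('low')
hand.move_gripper(.056); bot.dwell(.2)
bot.servo_line([x,y,.25],velocity=.2); st('up')
w=snap('wrist','w_tin3.png')
over(.45,.2,.38,300,False); st()
pickle.dump({n:snap(n,n+'_end.png') for n in ['scene','side']},open('e.pkl','wb'))
```

```text
low 36.6 [0.5155 0.4444 0.0426] w 0.0392 F [ 0.   0.1 -0.4] q [0.71 0.67 1.63 0.   0.84 1.76]
up 38.3 [0.5148 0.4438 0.2487] w 0.0558 F [-0.5 -0.1  0.1] q [ 0.71  0.44  1.5  -0.    1.2   1.76]
 39.45 [0.4503 0.2006 0.3794] w 0.0562 F [ 0.4 -0.2  0.6] q [0.42 0.04 1.74 0.   1.37 1.46]
```

View pics/w_tin3.png

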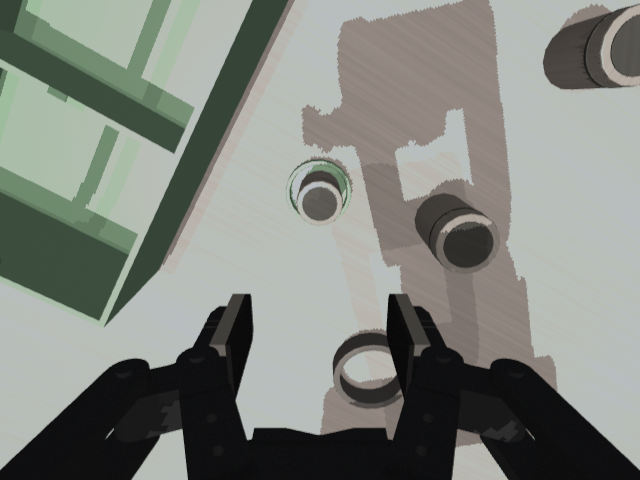

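View pics/scene_end.png

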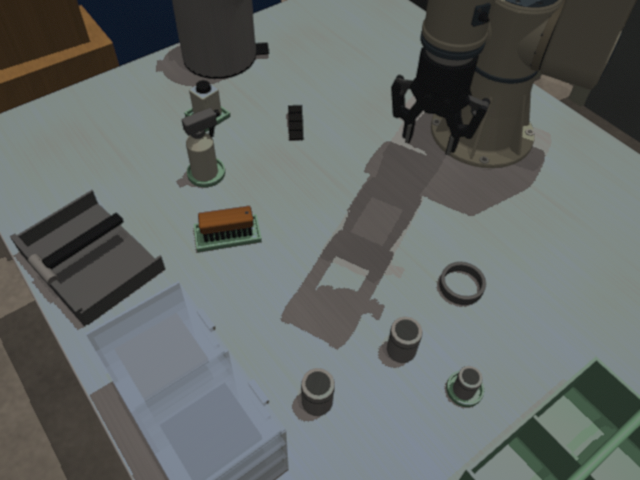

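View pics/side_end.png

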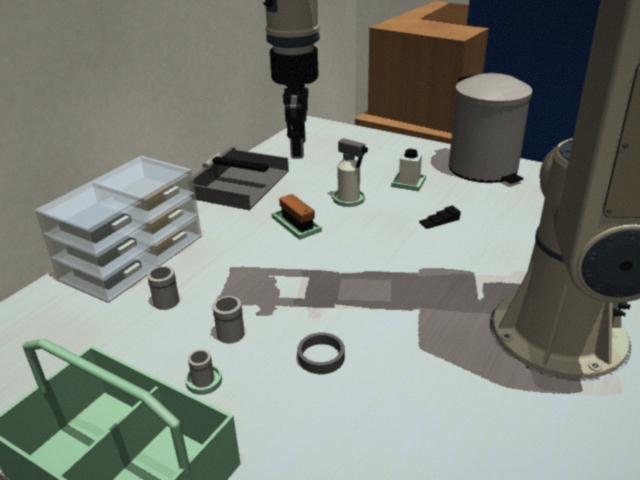

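Run:
```python
from h import *
import pickle
e=pickle.load(open('e.pkl','rb'))
for n in e:
    rects(e[n],*OR,.047,300,1500,n+' brush')
s=[]
for n,b in (('scene',(185,70,60,60)),('scene',(180,100,60,90)),('scene',(185,195,85,60)),('side',(265,130,170,110))):
    x,y,w,h=b; s.append(cv2.resize(e[n]['frame'][y:y+h,x:x+w,::-1],(400,300),interpolation=cv2.INTER_CUBIC))
cv2.imwrite('pics/fin.png',np.vstack([np.hstack(s[:2]),np.hstack(s[2:])]))
c=e['scene']; print('cap',ray(c,203.5,87,.098)[:2],'tin top',ray(c,468,376,.059)[:2])
```

```text
scene brush [225. 218.] [ 661.8 -100.8] [ 41.9 108.4] 64.4
side brush [297. 207.] [ 662.9 -103.7] [ 46.9 135.5] 61.1
side brush [440.  17.] [ 1100.2 -2193.2] [240.9 605.2] 18.2
cap [ 0.51268383 -0.42783099] tin top [0.51839497 0.44172417]
```

View pics/fin.png

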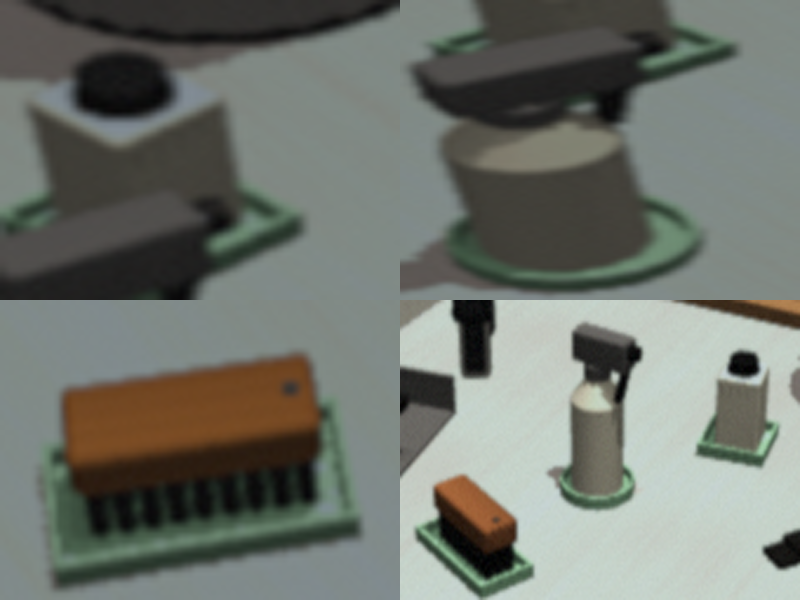

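```bash
python3 -c "
from h import *
bot.dwell(.3); hand_in(); st()"
```

```text
the job is handed in; nothing more can be done
the job is handed in; nothing more can be done
```

All four supplies stand upright and released in their own trays, and I handed the job in at about 40 s of the 131 s allowed. The verdict isn't reported.

- **Moved:** I placed the brush, then the canister, the spray bottle and the smallest of the three tins. Each release height was about 4 mm above its pick height, which matches the tray floors, and the wrist force before release stayed at about 2 N or less.
- **Left alone:** The wedge and the tape roll are at the same pixels as at the start, (295,122) and (463,282) in the scene view.
- **Checks that disagreed:**
  - The scene and side cameras put the brush about 6 to 7 mm off its tray's centre, sideways. That is within the 15 mm limit and clear of the rim.
  - One hand-picked pixel on the canister's cap put it about 12 mm off. A better reading of the same spot gives roughly 7 mm, and the wrist view and crops show it inside the rim.
  - The tin's top read about 4 mm off centre, and I made no final numeric check on the bottle; the pictures show both inside their rims.

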